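# Hold the load test on the desk's backup power unit

### The job

Run the load test on the backup power unit: take hold of its black test dial, press it straight in until it bottoms, and keeping it pressed all the way turn it clockwise (seen from above) past the first two clicks to the third, where its white pointer meets the orange dot, without forcing it on towards the end stop. The dial springs back when released, so hold it there, pressed in, and finish while still holding it; leave everything else on the desk where it is.

Things in the scene. Friction and masses are not known exactly. Their poses are not given: they have to be found in the camera images.
- backup_unit: grey backup power unit fixed to the desk, 130 (x) x 200 (y) x 55 (z) mm; origin under its centre, x points from the vented front to the back, z up. The dial stands on its top at x = 0, y = +35 mm (two round outlets at y = -62 mm). The pointer's places have dots 42 mm from the dial's axis, at 0.6 (home), 0.2, -0.2 and -0.6 rad (third click, orange) anticlockwise from the unit's x axis
- dial_grip (a point): point on the dial's vertical axis inside its grip bar, 10 mm below the bar's top, 85 mm above the desk when not pressed; it sinks with the dial. The black dial is a 60 mm round flange (top 64.5 mm above the desk) with an upright grip bar on it, 50 mm long, 14 mm thick, 30 mm high (top 95 mm above the desk). Pinch the bar across its thickness from above
- dial_pointer (a point): the pointer end of the grip bar (white line), 25 mm from the axis at the height of dial_grip; the bar's length runs through dial_grip and this point and turns with the dial
- third_dot (a point): centre of the orange dot on the unit's top that marks the third click, 42 mm from the dial's axis, 55 mm above the desk
- test_push (a joint): how far the dial is pressed down, m: 0 released, 0.006 bottomed. A spring pushes it up with about 3.5 N at 0 and 7 N at the bottom. Fully pressed counts from 0.0045, kept pressed from 0.004
- test_dial (a joint): angle of the dial, rad, growing clockwise seen from above: 0 home, clicks at 0.4, 0.8 and 1.2, end stop at 1.5. A spring returns it all the way (about 0.05 N m at home, 0.12 N m at the third click); each click adds a ripple of 0.03 N m, hardest 0.1 rad after leaving a click, easiest 0.1 rad before the next
- mug: white striped mug, 86x120x90 mm, origin under its centre; a bystander, to be left alone
- tape_roll: dark roll of tape lying flat, 55 mm across, 19 mm high; a bystander, to be left alone
- usb_stick: orange USB stick, 56x18x8 mm; a bystander, to be left alone

How it is judged (in metres and radians):
On the way, in this order (a step that is already met when the one before it is completed fails the run):
1. the dial is pressed in to the bottom (4.5 mm or more) while still at home (under 0.2 rad) (value of joint test_push above 0.0045 m and value of joint test_dial below 0.2 rad), for 0.2 s.
2. the dial, pressed in, is held at the third click (1.08 to 1.32 rad) (value of joint test_push above 0.004 m and value of joint test_dial between 1.08 and 1.32 rad), for 0.5 s.
At the end, for the whole second after the job is handed in: the fingers hold the dial (contact force over 1 N), pressed in by at least 4 mm and still (under 0.15 rad/s) at the third click, between 1.08 and 1.32 rad (all of step 2 and velocity of joint test_dial between -0.15 and 0.15 rad/s and contact force between the fingers and backup_unit above 1 N); the arm keeps its last pose, push and grip.
It fails at once if the dial is turned on clockwise, beyond 0.25 rad, while pressed in by less than 3 mm (velocity of joint test_dial above 0.03 rad/s and value of joint test_dial above 0.25 rad and value of joint test_push below 0.003 m).
It fails at once if the dial is forced on towards its end stop (past 1.42 rad) (value of joint test_dial above 1.42 rad).
It fails at once if a bystander is moved by more than 20 mm (distance of any of mug, tape_roll, usb_stick from where it was at the start of the episode above 0.02 m).
It also fails if it takes over 32 s, if anything falls off the work surface, if the arm or the gripper's body presses on something with over 40 N, if the wrist force passes 120 N, or if a joint passes its speed limit or range.

### The arm

A 6-joint arm with a two-finger parallel gripper is mounted at the origin on the work surface; the furniture and walls round the work are solid. World frame = base frame: x ahead of the robot, y to its left, z up, the work surface at z = 0. Lengths are in m, angles in degrees, forces in N, time in s.
With the tool pointing down it reaches from about 0.4 to 0.825 m from the base axis. Payload 7 kg.
Tool frame: the origin (TCP) lies midway between the tips of the shut fingers; the grasp point (between the pads) lies r.pinch_z behind it (r.pinch_z is the distance from the TCP to the grasp point, in m); z points along the fingers, y is the line along which they close (so a half turn about z gives the same grasp; the last joint's range is limited). The gripper opens to 88 mm and grips with 3 to 60 N. Pads are 19 mm wide; open, the fingers measure 130 mm over their backs; the gripper's body (78 mm by 193 mm) begins 47 mm behind the grasp point.
Start: joints at [88.929, 20.546, 0.682, 0, -70.136, -16.507], TCP at [0.204, 0.643, 0.195] pointing down, gripper open.
Joint ranges: [-176.03, 176.03], [-82.01, 121.73], [-58.28, 71.71], [-173.87, 95.51], [-174.79, -0.11], [-173.66, 173.66]. Speed limits (degrees/s): [136.94, 136.94, 172.46, 180, 180, 180].

### API

Orientations are given as [roll, pitch, yaw] about the fixed x, y, z axes, in that order (R = Rz(yaw) Ry(pitch) Rx(roll)).
In Python, from plant import r, optics, job gives the robot as it stands.
- The arm moves only by the shell command python3 -m crank 'ROWS' [FORCE]. ROWS is JSON, a list of rows, each an object with "xyz": the shift along the tool's x, y, z in units of 30 mm (1.0 is 30 mm), a list of three; "delta_rot": the turn, a rotation vector about the tool's x, y, z in degrees, a list of three; "claw": the closure, from 0 (fully open) to 1 (shut). A call has 1 to 20 rows; each row is the pose to reach, as a shift and turn from the pose commanded when the call began, along the tool's axes at that moment; what a row does not reach only later rows make up. A row lasts 1/8 s, in which the tool goes at most 62.5 mm and 10.7 degrees, less where a joint would pass 70% of its speed; a pose out of reach is approached as far as the arm can. A call with a gripper value outside its range is refused whole. The fingers move at their own pace and stop on an object; FORCE is the grip in N (left out, the last holds). Time passes only in rows, so rows that repeat a pose let the fingers close. It gives the time, the measured TCP pose, the force, the opening and the grip force at its end, in the units of the state.
- r.get_state(): the state, without advancing time (a new reading comes with each control period).
- optics.capture(name): name is "scene" or "top" or "wrist"; returns a dict with "img" (400x640x3 uint8, blue, green, red), "fovy" (degrees; the focal length in pixels is half the picture's height over the tangent of half this angle, whatever the lens; pixels are square), "cx", "cy" (the principal point, pixels), "eye" and "rotation" of the camera in the world; the wrist camera has in their place "hand_eye" (4x4, takes a point from camera to tool coordinates, whose origin is the TCP and whose axes are the flange's). Camera axes: x right, y up, looking along -z (the intrinsics and any distortion apply to the point x, -y, -z); pixel columns grow to the right and rows downward; lengths in m; the calibration is good to about 2 mm. A picture is of the moment at which its call begins: read the wrist's pose just before it. There is no depth.
- job.close_job(): hands the job in; it is judged then, once.
The state is a dict: "time_s": time; "joints": joint angles; "qd": joint speeds; "joint_torque": joint torques, N m; "tcp_pos": TCP position; "eef_rot": TCP orientation; "contact_force": force on the tool from outside, world axes, zero at the start; "moment": the same for the moment, N m; "gripper_width": finger opening in m; "gripper_force": force on a finger pad.
Only numpy, scipy, OpenCV 4.12 (cv2) and the standard library are available. Lean on these libraries where they do the work, as an engineer would, in place of code of your own. Each camera call takes 0.05 s, during which the arm holds its last target. There are 200 camera calls.

## Working session

There is one attempt and no reset: what is moved stays moved. The work goes in short steps, Python scripts to look and compute and a shell command to move; the robot and the scene stay as the last step left them, time stands still between calls to the robot, and variables do not carry over. Pictures are saved under pics/ and viewed, at most 10 in all, crops included, and the job is handed in when it is done.

```bash
mkdir -p pics; ls; python3 - <<'E'
from plant import r, optics
import cv2
s=r.get_state(); print(s, r.pinch_z)
for n in("scene","top"):
    c=optics.capture(n); cv2.imwrite(f"pics/{n}0.png",c["img"]); print({k:v for k,v in c.items() if k!="img"})
E
```

```text
pics
{'time_s': 0.0, 'joints': array([ 8.89280733e+01,  2.05902074e+01,  6.35442425e-01, -1.99747025e-02,
       -7.01344216e+01, -1.65077176e+01]), 'qd': array([-0.09944482,  0.03319577, -0.05268218, -0.00665144, -0.03816805,
        0.0605639 ]), 'joint_torque': array([ 6.83572307e-04, -5.82715702e+01,  2.93057334e+01,  6.99730799e+00,
        7.06884879e-03, -1.45002259e-04]), 'tcp_pos': array([0.20372975, 0.64297839, 0.1936497 ]), 'eef_rot': array([ 1.79909154e+02, -7.34061876e-03, -1.75864407e+01]), 'contact_force': array([-0.14133282,  0.3565139 , -1.61050944]), 'moment': array([-0.02682919,  0.04598587,  0.03138142]), 'gripper_force': 0.0, 'gripper_width': 0.08778719709237458} 0.0188
{'fovy': 50.44569552517561, 'cx': 310.8714873633269, 'cy': 206.97659103511216, 'eye': array([ 0.07458319, -0.8415442 ,  0.63446243]), 'rotation': array([ 49.01990535,  -0.44677468, -38.70011369])}
{'fovy': 45.20344820273226, 'cx': 314.87377880257026, 'cy': 197.61912429683574, 'eye': array([ 0.45403243, -0.33509973,  0.92070374]), 'rotation': array([  1.63264906,   1.00691492, -88.40401227])}
```

View pics/top0.png

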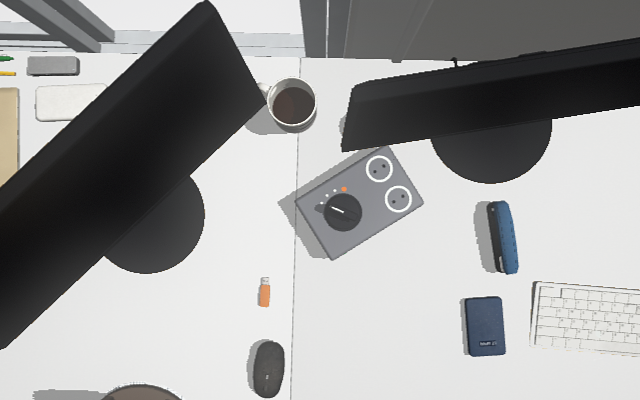

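View pics/scene0.png

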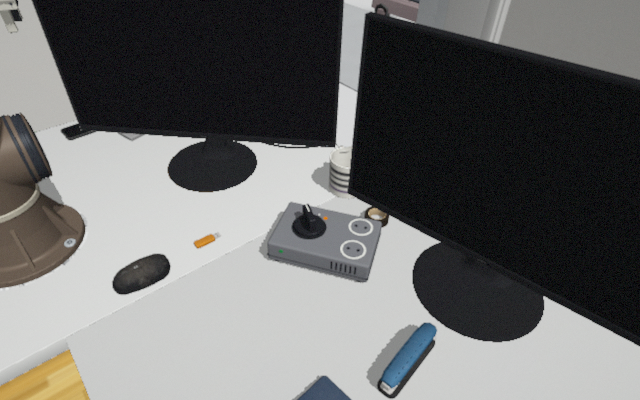

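The top view shows the unit with its dial at about (342,212), orange dot (344,189) and outlets (379,168) and (398,199). The mug is at (292,103) and the USB stick at (265,292). A tall monitor stands between the arm's start pose and the unit; the scene view confirms this, with the monitor's lower right corner at (337,147). Next I'll measure the dial and the monitors.

```bash
cat > h.py <<'E'
import numpy as np, cv2
from scipy.spatial.transform import Rotation as R
from plant import r, optics
def cam(c):
    f=200/np.tan(np.radians(c["fovy"]/2))
    if "eye" in c: return f,np.array(c["eye"]),R.from_euler("xyz",c["rotation"],degrees=True).as_matrix()
    s=c["state"]; T=np.array(c["hand_eye"]); Rt=R.from_euler("xyz",s["eef_rot"],degrees=True).as_matrix()
    return f,s["tcp_pos"]+Rt@T[:3,3],Rt@T[:3,:3]
def grab(n):
    s=r.get_state(); c=optics.capture(n); c["state"]=s; return c
def ray(c,u,v):
    f,e,M=cam(c); d=M@np.array([(u-c["cx"])/f,-(v-c["cy"])/f,-1]); return e,d/np.linalg.norm(d)
def onplane(c,u,v,z):
    e,d=ray(c,u,v); return e+d*(z-e[2])/d[2]
def tri(c1,p1,c2,p2):
    (e1,d1),(e2,d2)=ray(c1,*p1),ray(c2,*p2)
    t=np.linalg.lstsq(np.c_[d1,-d2],e2-e1,rcond=None)[0]
    a,b=e1+t[0]*d1,e2+t[1]*d2; return (a+b)/2,np.linalg.norm(a-b)
def blobs(img,lo,hi,amin=8):
    m=cv2.inRange(cv2.cvtColor(img,cv2.COLOR_BGR2HSV),lo,hi)
    n,l,s,c=cv2.connectedComponentsWithStats(m); return [(c[i].round(1),s[i,4]) for i in range(1,n) if s[i,4]>=amin]
def proj(c,p):
    f,e,M=cam(c); q=M.T@(np.array(p)-e); return c["cx"]+f*q[0]/-q[2], c["cy"]-f*q[1]/-q[2]
E
python3 - <<'E'
from h import *
np.set_printoptions(precision=4,suppress=True)
t=grab("top"); s=grab("scene")
print("orange top",blobs(t["img"],(5,120,120),(20,255,255)))
print("orange scene",blobs(s["img"],(5,120,120),(20,255,255)))
print("dot",onplane(t,344,189,.055),"dial flange",onplane(t,342,212,.07))
o1=onplane(t,379,168,.055);o2=onplane(t,398.5,198.5,.055);print("outlets",o1,o2,np.linalg.norm(o1-o2))
print("L mon low right",tri(t,(265,100),s,(337,147)))
print("R mon low left",tri(t,(342,151),s,(349,192)))
print("R mon upper left",tri(t,(355,86),s,(362,17)))
e,d=ray(t,207,2)
for z in(.3,.4,.5,.55,.6): print("Ltop",z,onplane(t,207,2,z),"left edge (0,348)",onplane(t,0,348,z))
for z in(.1,.15): print("L low-left",onplane(s,55,132,z),onplane(t,0,348,z))
g=t["img"][160:260,270:440]; cv2.imwrite("pics/topcrop.png",cv2.resize(g,None,fx=4,fy=4,interpolation=cv2.INTER_CUBIC))
E
```

```text
orange top [(array([343.5, 188.5]), np.int32(16)), (array([264.5, 295.4]), np.int32(183))]
orange scene [(array([325.2, 218. ]), np.int32(10)), (array([204.2, 240.8]), np.int32(144)), (array([ 32.1, 379.2]), np.int32(1154))]
dot [ 0.4952 -0.3712  0.055 ] dial flange [ 0.4537 -0.3681  0.07  ]
outlets [ 0.5348 -0.4332  0.055 ] [ 0.4808 -0.4695  0.055 ] 0.06505956599790305
L mon low right (array([ 0.6455, -0.2298,  0.0942]), np.float64(0.0034614487045077497))
R mon low left (array([ 0.5603, -0.3653,  0.0889]), np.float64(0.0019230360119094536))
R mon upper left (array([ 0.577 , -0.3583,  0.4274]), np.float64(0.018258721928383074))
Ltop 0.3 [ 0.7244 -0.1749  0.3   ] left edge (0,348) [0.2653 0.0789 0.3   ]
Ltop 0.4 [ 0.6809 -0.2007  0.4   ] left edge (0,348) [0.2957 0.0122 0.4   ]
Ltop 0.5 [ 0.6373 -0.2265  0.5   ] left edge (0,348) [ 0.3261 -0.0545  0.5   ]
Ltop 0.55 [ 0.6155 -0.2394  0.55  ] left edge (0,348) [ 0.3413 -0.0879  0.55  ]
Ltop 0.6 [ 0.5937 -0.2523  0.6   ] left edge (0,348) [ 0.3565 -0.1212  0.6   ]
L low-left [0.153  0.2268 0.1   ] [0.2045 0.2123 0.1   ]
L low-left [0.1456 0.1269 0.15  ] [0.2197 0.1789 0.15  ]
```

View pics/topcrop.png

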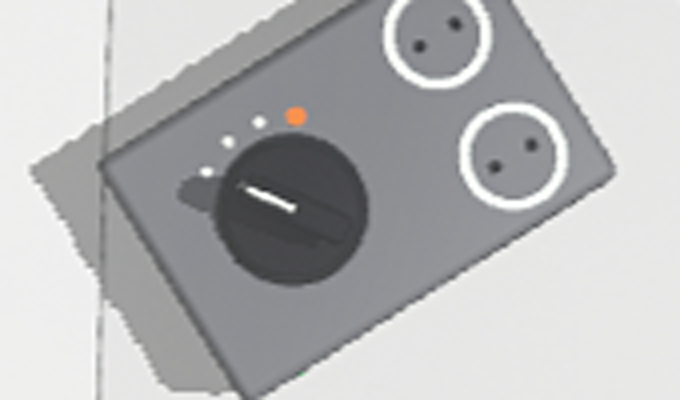

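The crop shows the white pointer running from about (330,206) to (344,213), towards the first small dot, and the flange centre at about (343,212.5). By triangulation the left monitor is about 0.48 m tall and stands across the way, so I'll lift straight up first, pull in, then swing over it.

```bash
python3 -m crank '[{"xyz":[0,0,-4.5],"delta_rot":[0,0,0],"claw":0},{"xyz":[0,0,-9],"delta_rot":[0,0,0],"claw":0},{"xyz":[0,0,-13.5],"delta_rot":[0,0,0],"claw":0},{"xyz":[0,0,-13.5],"delta_rot":[0,0,0],"claw":0},{"xyz":[0,0,-13.5],"delta_rot":[0,0,0],"claw":0},{"xyz":[0,0,-13.5],"delta_rot":[0,0,0],"claw":0},{"xyz":[0,0,-13.5],"delta_rot":[0,0,0],"claw":0},{"xyz":[0,5,-13.5],"delta_rot":[0,0,0],"claw":0},{"xyz":[0,5,-13.5],"delta_rot":[0,0,0],"claw":0},{"xyz":[0,5,-13.5],"delta_rot":[0,0,0],"claw":0},{"xyz":[0,5,-13.5],"delta_rot":[0,0,0],"claw":0}]' 20
python3 - <<'E'
from h import *
np.set_printoptions(precision=3,suppress=True)
s=r.get_state(); print(s["joints"])
p=s["tcp_pos"]; Rt=R.from_euler("xyz",s["eef_rot"],degrees=True).as_matrix()
rad=.5; a0=np.degrees(np.arctan2(p[1],p[0]))
for a in list(np.arange(a0-10,-39,-10))+[-39]:
    q=np.array([rad*np.cos(np.radians(a)),rad*np.sin(np.radians(a)),.6])
    print(round(a,1),(Rt.T@(q-p))/.03,"turn about tool z",round(a0-a,1))
E
```

```text
time_s: 1.58
tcp_pos: [0.1585, 0.4981, 0.6021]
eef_rot: [-179.7, 0.1, -17.6]
contact_force: [-0.3, 0.5, -0.9]
gripper_width: 0.0878
gripper_force: 0.0
[  93.893    7.088   34.895    0.024 -117.531  -21.433]
62.4 [2.892 1.017 0.061] turn about tool z 10.0
52.4 [5.697 1.774 0.054] turn about tool z 20.0
42.4 [8.328 3.006 0.044] turn about tool z 30.0
32.4 [10.705  4.676  0.033] turn about tool z 40.0
22.4 [12.756  6.734  0.021] turn about tool z 50.0
12.4 [14.418  9.117  0.008] turn about tool z 60.0
2.4 [15.641 11.752 -0.006] turn about tool z 70.0
-7.6 [16.388 14.559 -0.02 ] turn about tool z 80.0
-17.6 [16.637 17.454 -0.034] turn about tool z 90.0
-27.6 [16.378 20.348 -0.047] turn about tool z 100.0
-37.6 [15.622 23.152 -0.059] turn about tool z 110.0
-39 [15.482 23.52  -0.061] turn about tool z 111.4
```

```bash
python3 -m crank '[{"xyz":[1.5,0.5,0],"delta_rot":[0,0,4],"claw":0},{"xyz":[2.9,0.9,0],"delta_rot":[0,0,9],"claw":0},{"xyz":[4.3,1.3,0],"delta_rot":[0,0,13],"claw":0},{"xyz":[5.7,1.8,0],"delta_rot":[0,0,18],"claw":0},{"xyz":[7.0,2.4,0],"delta_rot":[0,0,22],"claw":0},{"xyz":[8.3,3.0,0],"delta_rot":[0,0,27],"claw":0},{"xyz":[9.5,3.8,0],"delta_rot":[0,0,31],"claw":0},{"xyz":[10.7,4.7,0],"delta_rot":[0,0,36],"claw":0},{"xyz":[11.7,5.7,0],"delta_rot":[0,0,40],"claw":0},{"xyz":[12.8,6.7,0],"delta_rot":[0,0,45],"claw":0},{"xyz":[13.6,7.9,0],"delta_rot":[0,0,49],"claw":0},{"xyz":[14.4,9.1,0],"delta_rot":[0,0,54],"claw":0},{"xyz":[15.1,10.4,0],"delta_rot":[0,0,58],"claw":0},{"xyz":[15.6,11.8,0],"delta_rot":[0,0,63],"claw":0},{"xyz":[16.1,13.1,0],"delta_rot":[0,0,67],"claw":0},{"xyz":[16.4,14.6,0],"delta_rot":[0,0,72],"claw":0},{"xyz":[16.6,16.0,0],"delta_rot":[0,0,76],"claw":0},{"xyz":[16.6,17.5,0],"delta_rot":[0,0,81],"claw":0},{"xyz":[16.6,18.9,0],"delta_rot":[0,0,85],"claw":0},{"xyz":[16.4,20.3,0],"delta_rot":[0,0,90],"claw":0}]'
python3 - <<'E'
from h import *
np.set_printoptions(precision=3,suppress=True)
c=grab("scene"); cv2.imwrite("pics/scene1.png",c["img"])
c=grab("wrist"); cv2.imwrite("pics/wrist1.png",c["img"]); s=c["state"]
print(s["joints"],c["hand_eye"]);p=s["tcp_pos"]; Rt=R.from_euler("xyz",s["eef_rot"],degrees=True).as_matrix()
for q in ((.4537,-.3681,.6),(.4537,-.3681,.3),(.4537,-.3681,.2)): print((Rt.T@(q-p))/.03)
E
```

```text
time_s: 4.08
tcp_pos: [0.4443, -0.2301, 0.5982]
eef_rot: [179.9, -0.0, -107.7]
contact_force: [-0.0, -0.6, -0.1]
gripper_width: 0.0875
gripper_force: 0.0
[  -5.167    4.706   31.708    0.073 -117.13   -12.904] [[ 0.     0.954  0.3    0.082]
 [ 1.    -0.    -0.001  0.   ]
 [-0.001  0.3   -0.954 -0.189]
 [ 0.     0.     0.     1.   ]]
[ 4.16  -1.763 -0.029]
[ 4.144 -1.782  9.971]
[ 4.139 -1.789 13.304]
```

View pics/scene1.png

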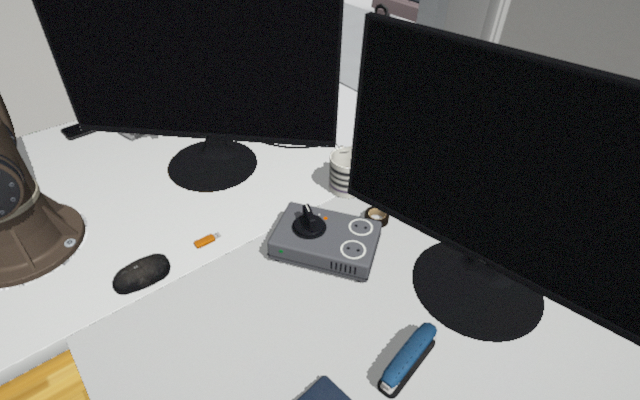

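View pics/wrist1.png

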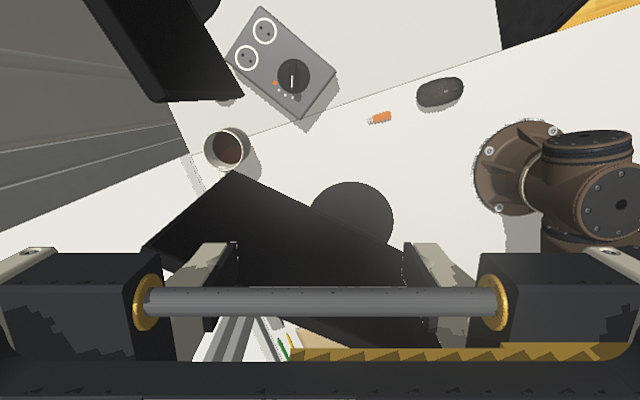

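The scene view is unchanged with the arm out of frame. The wrist view shows the unit with its dial at (293,76), and the right monitor's lower corner at about (244,97). The gripper's long side runs along its closing axis (image horizontal). The shoulder block is at about (590,180). I'll check the monitor gap and how far the shoulder is offset sideways.

```bash
python3 - <<'E'
from h import *
np.set_printoptions(precision=3,suppress=True)
t=grab("top"); s=grab("scene"); w=grab("wrist")
cv2.imwrite("pics/top2.png",t["img"])
print("R low-left top+wrist",tri(t,(342,151),w,(244,97)),"scene+wrist",tri(s,(349,192),w,(244,97)))
print("R left top corner w at", [proj(w,(.56+.02*k,-.365,z)) for k,z in((0,.09),(1,.43))])
for z in (0,.2,.35,.45): print(z,"base axis",proj(w,(0,0,z)),"shoulder offset -y",proj(w,(-.017,-.19,z)))
print("dial top/wrist",tri(t,(343,212.5),w,(293,76)))
E
```

```text
R low-left top+wrist (array([ 0.561, -0.359,  0.092]), np.float64(0.01108029322261255)) scene+wrist (array([ 0.568, -0.356,  0.079]), np.float64(0.004310650316153956))
R left top corner w at [(np.float64(243.75258169814094), np.float64(91.14905950130958)), (np.float64(153.7732331808033), np.float64(91.11951496838836))]
0 base axis (np.float64(520.7911664252688), np.float64(168.77269854725037)) shoulder offset -y (np.float64(517.6583970280535), np.float64(88.17649816470004))
0.2 base axis (np.float64(583.6901705684868), np.float64(190.94485075883938)) shoulder offset -y (np.float64(585.8181796381896), np.float64(84.92438691794754))
0.35 base axis (np.float64(664.4561487971132), np.float64(219.4151832735724)) shoulder offset -y (np.float64(678.2767852835365), np.float64(80.5129046660431))
0.45 base axis (np.float64(752.681552588298), np.float64(250.51499333309252)) shoulder offset -y (np.float64(786.2174809267117), np.float64(75.36272465019233))
dial top/wrist (array([ 0.455, -0.367,  0.069]), np.float64(0.007702883132579704))
```

View pics/top2.png

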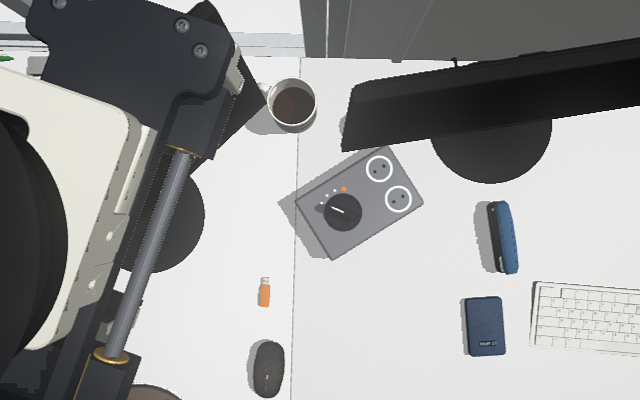

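The top view shows the gripper over the left monitor and the unit still unobstructed. The shoulder sits on the base axis, so the sideways offset comes further out along the arm. I'll move above the dial, staying high and 30 mm short of the monitor, and look at the arm's clearance.

```bash
python3 -m crank '[{"xyz":[1.5,-0.3,0],"delta_rot":[0,0,4.7],"claw":0},{"xyz":[3,-0.6,0],"delta_rot":[0,0,4.7],"claw":0},{"xyz":[4.4,-0.9,0],"delta_rot":[0,0,4.7],"claw":0},{"xyz":[4.4,-0.9,1.5],"delta_rot":[0,0,4.7],"claw":0},{"xyz":[4.4,-0.9,3],"delta_rot":[0,0,4.7],"claw":0},{"xyz":[4.4,-0.9,4.5],"delta_rot":[0,0,4.7],"claw":0},{"xyz":[4.4,-0.9,6],"delta_rot":[0,0,4.7],"claw":0},{"xyz":[4.4,-0.9,7.3],"delta_rot":[0,0,4.7],"claw":0},{"xyz":[4.4,-0.9,8.3],"delta_rot":[0,0,4.7],"claw":0},{"xyz":[4.4,-0.9,8.3],"delta_rot":[0,0,4.7],"claw":0}]'
python3 - <<'E'
from h import *
t=grab("top"); s=grab("scene"); w=grab("wrist")
cv2.imwrite("pics/b.png",np.vstack([cv2.resize(x["img"],(480,300)) for x in(s,t)])); cv2.imwrite("pics/w3.png",w["img"])
print(s["state"]["joints"])
E
```

```text
time_s: 5.58
tcp_pos: [0.4294, -0.3613, 0.3481]
eef_rot: [179.7, 0.0, -112.2]
contact_force: [-1.3, 0.4, 0.6]
gripper_width: 0.0872
gripper_force: 0.0
[-2.01392896e+01  6.39343511e+00  1.88721545e+00  1.36103640e-02
 -8.56010769e+01 -2.04788540e+00]
```

View pics/b.png

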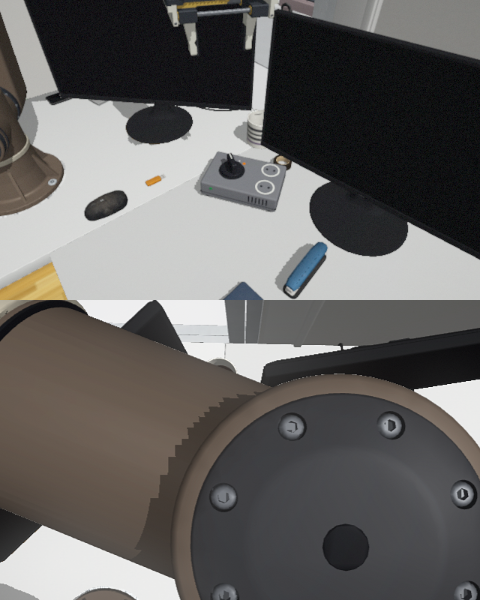

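View pics/w3.png

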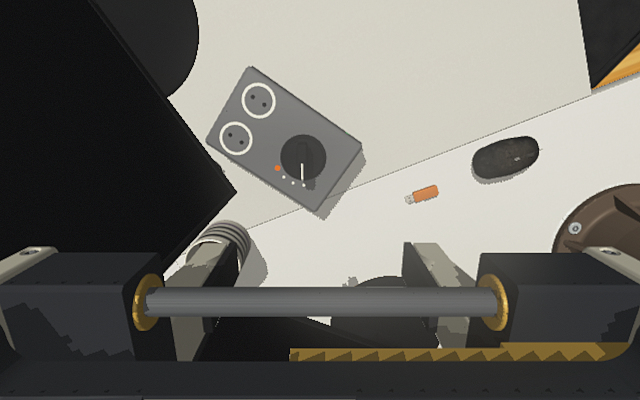

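The lower (top camera) half shows the wrist housing right above the tool, with a tube going off towards the left monitor; that tube is the sideways offset. The wrist view shows the dial at (303,157), pointer tip near (303,180) and orange dot (278,168). The right monitor's corner is at (236,191). With the tool upright, both monitors would clear by only about 1 cm or less. I'll lean the tool about 6° back towards the base and work from that pose.

```bash
cat >> h.py <<'E'
def dialmeas(w,show=None):
    """flange centre and pointer/dots from a wrist picture, by masks"""
    g=w["img"].max(axis=2); guess=np.array(proj(w,(.454,-.368,.0645)))
    m=cv2.inRange(w["img"],(0,0,0),(75,75,75)); 
    yy,xx=np.mgrid[:400,:640]; m[np.hypot(xx-guess[0],yy-guess[1])>70]=0
    m=cv2.morphologyEx(m,cv2.MORPH_CLOSE,np.ones((7,7),np.uint8))
    m=cv2.morphologyEx(m,cv2.MORPH_OPEN,cv2.getStructuringElement(cv2.MORPH_ELLIPSE,(15,15)))
    cs=cv2.findContours(m,cv2.RETR_EXTERNAL,cv2.CHAIN_APPROX_NONE)[0]
    out={}
    if cs:
        c=max(cs,key=cv2.contourArea); el=cv2.fitEllipse(c); out["flange_px"]=el
        out["flange"]=onplane(w,*el[0],.0645)
    o=blobs(w["img"],(5,120,120),(20,255,255)); o=[b for b in o if np.hypot(*(b[0]-guess))<110]
    out["dot"]=[onplane(w,*b[0],.055) for b in o]
    wm=cv2.inRange(w["img"],(190,190,190),(255,255,255)); n,l,s,c=cv2.connectedComponentsWithStats(wm)
    out["white"]=[(c[i].round(1),s[i,4],onplane(w,*c[i],.055)) for i in range(1,n) if s[i,4]>3 and np.hypot(*(c[i]-guess))<130 and s[i,4]<2000]
    return out
E
python3 - <<'E'
from h import *
np.set_printoptions(precision=4,suppress=True)
w=grab("wrist"); d=dialmeas(w)
for k,v in d.items(): print(k,v)
s=w["state"];p=s["tcp_pos"]; Rt=R.from_euler("xyz",s["eef_rot"],degrees=True).as_matrix()
print((Rt.T@(np.array([.454,-.368,.2])-p))/.03, Rt)
E
```

```text
flange_px ((303.3692321777344, 156.9338836669922), (43.83711242675781, 44.83320617675781), 130.5191650390625)
flange [ 0.4528 -0.371   0.0645]
dot [array([ 0.4963, -0.3701,  0.055 ])]
white [(array([258.5,  99.9]), np.int32(267), array([ 0.4809, -0.4684,  0.055 ])), (array([236.2, 137.6]), np.int32(230), array([ 0.5338, -0.433 ,  0.055 ])), (array([302., 171.]), np.int32(15), array([ 0.4641, -0.3508,  0.055 ])), (array([283.5, 176.5]), np.int32(4), array([ 0.4934, -0.3536,  0.055 ])), (array([293. , 182.8]), np.int32(4), array([ 0.484 , -0.3392,  0.055 ])), (array([303.8, 185. ]), np.int32(4), array([ 0.4702, -0.3298,  0.055 ])), (array([238.8, 264.5]), np.int32(14), array([ 0.6227, -0.2455,  0.055 ]))]
[-0.1373 -0.7804  5.0701] [[-0.3781 -0.9258  0.0014]
 [-0.9258  0.3781 -0.0012]
 [ 0.0006 -0.0017 -1.    ]]
```

```bash
python3 -m crank '[{"xyz":[-0.07,0,0],"delta_rot":[6,0,0],"claw":0},{"xyz":[-0.07,-0.79,1],"delta_rot":[6,0,0],"claw":0},{"xyz":[-0.07,-0.79,2],"delta_rot":[6,0,0],"claw":0},{"xyz":[-0.07,-0.79,3],"delta_rot":[6,0,0],"claw":0},{"xyz":[-0.07,-0.79,4],"delta_rot":[6,0,0],"claw":0},{"xyz":[-0.07,-0.79,5],"delta_rot":[6,0,0],"claw":0},{"xyz":[-0.07,-0.79,6],"delta_rot":[6,0,0],"claw":0},{"xyz":[-0.07,-0.79,6.7],"delta_rot":[6,0,0],"claw":0},{"xyz":[-0.07,-0.79,7.3],"delta_rot":[6,0,0],"claw":0},{"xyz":[-0.07,-0.79,7.3],"delta_rot":[6,0,0],"claw":0},{"xyz":[-0.07,-0.79,7.3],"delta_rot":[6,0,0],"claw":0}]'
python3 - <<'E'
from h import *
np.set_printoptions(precision=4,suppress=True)
s=grab("scene"); w=grab("wrist"); 
cv2.imwrite("pics/c.png",np.vstack([s["img"][0:300],w["img"][100:400]]))
for k,v in dialmeas(w).items(): print(k,v)
E
```

```text
time_s: 7.15
tcp_pos: [0.4533, -0.3702, 0.133]
eef_rot: [-173.9, -0.0, -112.3]
contact_force: [0.2, 0.4, 0.3]
gripper_width: 0.0872
gripper_force: 0.0
flange_px ((329.27703857421875, 202.13121032714844), (76.46524047851562, 87.72480010986328), 161.85128784179688)
flange [ 0.4523 -0.3694  0.0645]
dot [array([ 0.4963, -0.3698,  0.055 ])]
white [(array([214.2, 163.7]), np.int32(564), array([ 0.5339, -0.4332,  0.055 ])), (array([323.5, 230.5]), np.int32(52), array([ 0.4686, -0.3444,  0.055 ])), (array([293.9, 230.2]), np.int32(11), array([ 0.4933, -0.3536,  0.055 ])), (array([204., 241.]), np.int32(5), array([ 0.5773, -0.3722,  0.055 ])), (array([309.6, 240.9]), np.int32(11), array([ 0.484 , -0.3393,  0.055 ])), (array([389.9, 271.3]), np.int32(675), array([ 0.4271, -0.2878,  0.055 ])), (array([239. , 260.5]), np.int32(4), array([ 0.5545, -0.3431,  0.055 ])), (array([308.4, 280.9]), np.int32(354), array([ 0.5008, -0.3023,  0.055 ])), (array([240., 285.]), np.int32(11), array([ 0.5654, -0.3193,  0.055 ]))]
```

View pics/c.png

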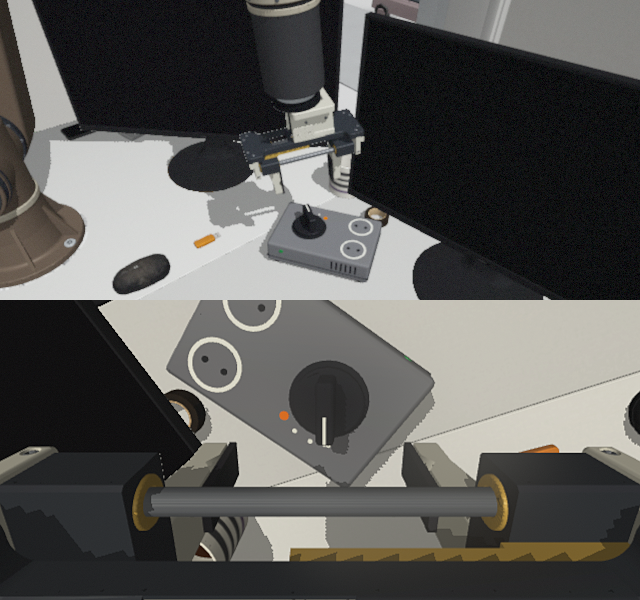

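The upper half (scene) shows the gripper above the dial, just left of the right monitor's edge at (362,130) and not touching it. The lower half (wrist) shows the bar upright at (328,400), centred between the fingers. The position agrees to within 1 mm, so I'll descend.

```bash
python3 -m crank '[{"xyz":[0,0.05,0.5],"delta_rot":[0,0,0],"claw":0},{"xyz":[0,0.1,1],"delta_rot":[0,0,0],"claw":0},{"xyz":[0,0.16,1.5],"delta_rot":[0,0,0],"claw":0},{"xyz":[0,0.19,1.8],"delta_rot":[0,0,0],"claw":0},{"xyz":[0,0.21,2.05],"delta_rot":[0,0,0],"claw":0},{"xyz":[0,0.21,2.05],"delta_rot":[0,0,0],"claw":0}]' 25
```

```text
time_s: 8.0
tcp_pos: [0.4522, -0.3697, 0.0691]
eef_rot: [-174.1, -0.0, -112.3]
contact_force: [0.1, -0.3, 1.1]
gripper_width: 0.0875
gripper_force: 0.0
```

```bash
python3 -m crank '[{"xyz":[0,0,-0.06],"delta_rot":[0,0,0],"claw":0.4},{"xyz":[0,0,-0.06],"delta_rot":[0,0,0],"claw":0.7},{"xyz":[0,0,-0.06],"delta_rot":[0,0,0],"claw":1},{"xyz":[0,0,-0.06],"delta_rot":[0,0,0],"claw":1},{"xyz":[0,0,-0.06],"delta_rot":[0,0,0],"claw":1},{"xyz":[0,0,-0.06],"delta_rot":[0,0,0],"claw":1},{"xyz":[0,0,-0.06],"delta_rot":[0,0,0],"claw":1},{"xyz":[0,0,-0.06],"delta_rot":[0,0,0],"claw":1}]' 25
```

```text
time_s: 9.0
tcp_pos: [0.4522, -0.3697, 0.0715]
eef_rot: [-174.0, -0.0, -112.3]
contact_force: [-0.2, 0.8, -0.2]
gripper_width: 0.0132
gripper_force: 0.0
```

```bash
python3 -m crank '[{"xyz":[0,0,0],"delta_rot":[0,0,0],"claw":1},{"xyz":[0,0,0],"delta_rot":[0,0,0],"claw":1},{"xyz":[0,0,0],"delta_rot":[0,0,0],"claw":1}]' 30; python3 - <<'E'
from h import *
w=grab("wrist"); cv2.imwrite("pics/d.png",w["img"]); print(w["state"]["gripper_force"],w["state"]["gripper_width"],w["state"]["moment"])
E
```

```text
time_s: 9.38
tcp_pos: [0.4522, -0.3697, 0.0715]
eef_rot: [-174.0, 0.0, -112.3]
contact_force: [0.7, 0.1, -0.4]
gripper_width: 0.0005
gripper_force: 0.0
0.0 0.000486854344732864 [0.21384237 0.22581834 0.05279228]
```

View pics/d.png

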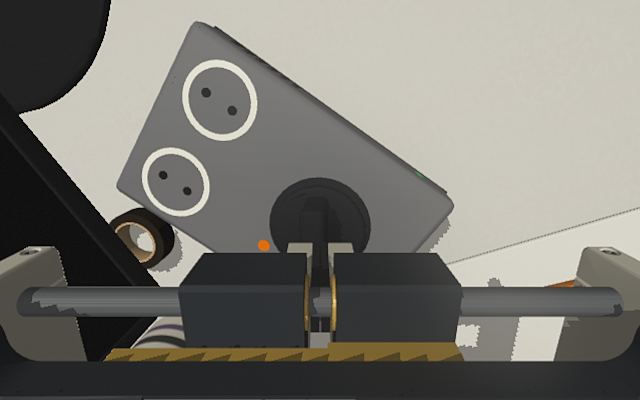

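The picture shows the fingers shut at about (295–338,250), below the flange centre (320,228) in the image, so they missed the bar. I'll compare this with the projected TCP and dial points.

```bash
python3 - <<'E'
from h import *
np.set_printoptions(precision=4,suppress=True)
w=grab("wrist"); s=w["state"]; print(s["tcp_pos"],s["eef_rot"])
print("TCP px",proj(w,s["tcp_pos"]),"pinch",proj(w,s["tcp_pos"]+R.from_euler("xyz",s["eef_rot"],degrees=True).as_matrix()@[0,0,-.0188]))
for n,p in dict(dial=(.453,-.37,.0645),bartop=(.453,-.37,.095),tip=(.453+.0095,-.37+.0231,.095),tail=(.453-.0095,-.37-.0231,.095),dot=(.496,-.37,.055)).items(): print(n,proj(w,p))
print(dialmeas(w)["dot"], [b for b in blobs(w["img"],(5,120,120),(20,255,255))])
g=w["img"][150:350,200:440]; cv2.imwrite("pics/e.png",cv2.resize(cv2.convertScaleAbs(g,alpha=1.8,beta=20),None,fx=3,fy=3,interpolation=cv2.INTER_CUBIC))
E
```

```text
[ 0.4523 -0.3697  0.0716] [-173.9948    0.     -112.2768]
TCP px (np.float64(318.723259321703), np.float64(234.62750932714712)) pinch (np.float64(318.6433769249325), np.float64(247.73765830395848))
dial (np.float64(318.70810076681784), np.float64(230.2575832620945))
bartop (np.float64(312.8480909096965), np.float64(251.2043626252347))
tip (np.float64(313.0386641876359), np.float64(290.3002173340498))
tail (np.float64(312.6412371882929), np.float64(208.76859657548363))
dot (np.float64(263.62395845381815), np.float64(244.35956665793367))
[array([ 0.4963, -0.3697,  0.055 ]), array([ 0.4604, -0.3288,  0.055 ]), array([ 0.4651, -0.3159,  0.055 ]), array([ 0.4739, -0.2924,  0.055 ])] [(array([263.5, 244.9]), np.int32(108)), (array([332.5, 279.2]), np.int32(10)), (array([563.9, 284.1]), np.int32(93)), (array([333. , 296.1]), np.int32(47)), (array([333.7, 325.5]), np.int32(13)), (array([336.8, 343.9]), np.int32(8)), (array([352. , 344.1]), np.int32(10)), (array([396.7, 346.6]), np.int32(12)), (array([432.2, 349.4]), np.int32(513)), (array([328.4, 349.8]), np.int32(11)), (array([366.1, 349.1]), np.int32(8)), (array([135. , 351.9]), np.int32(10)), (array([322.4, 352.5]), np.int32(18)), (array([334.9, 351.6]), np.int32(18)), (array([357.2, 351.2]), np.int32(10)), (array([392.1, 350.4]), np.int32(8)), (array([245.9, 353.4]), np.int32(14)), (array([308.2, 353.1]), np.int32(9)), (array([345.1, 352.5]), np.int32(8)), (array([169.5, 357.1]), np.int32(8)), (array([331.7, 357.3]), np.int32(11))]
```

View pics/e.png

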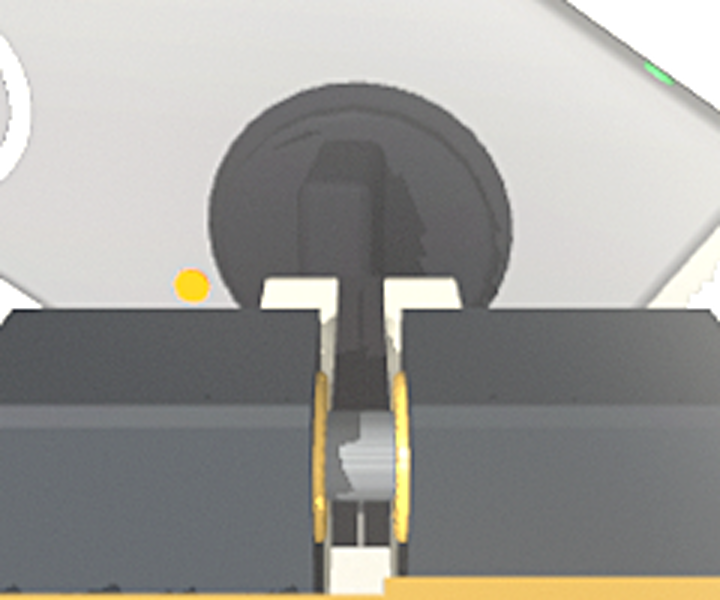

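The enlarged crop shows the finger ends overlapping the bar's top at about (300–337,280) in the crop, as if they were above it. That is more pictures than I was allowed to view (11 so far against a limit of 10), so I'll stop viewing and work numerically. I'll work out how high the visible fingertips really are from the views.

```bash
python3 - <<'E'
from h import *
np.set_printoptions(precision=1,suppress=True)
w=grab("wrist"); s=w["state"]; Rt=R.from_euler("xyz",s["eef_rot"],degrees=True).as_matrix()
P=lambda c,q: np.array(proj(c,s["tcp_pos"]+Rt@np.array(q)))
for z in (0,-.0188,-.04,-.066): print("z",z,"x+9.5",P(w,(.0095,.004,z)),"x-9.5",P(w,(-.0095,.004,z)),"x+39",P(w,(.039,.05,z)))
# beige finger pixels in wrist view
def beige(img): 
    h=cv2.cvtColor(img,cv2.COLOR_BGR2HSV); return h
h=beige(w["img"]); 
for v in (236,240,244,248,252): print(v,[tuple(int(k) for k in w["img"][v,u]) for u in range(284,360,6)])
sc=grab("scene"); print("scene TCP",P(sc,(0,0,0)),P(sc,(0,0,-.0188)),"bar top",proj(sc,(.453,-.37,.095)),proj(sc,(.4625,-.347,.095)),proj(sc,(.4435,-.393,.095)))
for v in range(168,236,4): print(v,"".join("#" if x>150 else "+" if x>90 else "o" if x>45 else "." for x in sc["img"][v,276:346].max(axis=1)))
E
```

```text
z 0 x+9.5 [325.2 220.4] x-9.5 [325.  248.5] x+39 [403.6 173.5]
z -0.0188 x+9.5 [325.8 232.3] x-9.5 [325.6 262.7] x+39 [412.1 181.3]
z -0.04 x+9.5 [326.5 248.9] x-9.5 [326.3 282.3] x+39 [424.2 192.2]
z -0.066 x+9.5 [327.8 275.8] x-9.5 [327.4 313.9] x+39 [444.  210.1]
236 [(41, 41, 42), (42, 42, 42), (40, 40, 41), (41, 40, 41), (41, 41, 42), (40, 38, 40), (39, 38, 39), (32, 32, 32), (35, 36, 36), (34, 35, 33), (42, 41, 42), (41, 41, 40), (45, 44, 44)]
240 [(42, 42, 42), (38, 39, 39), (40, 40, 40), (38, 37, 38), (42, 40, 41), (41, 40, 42), (39, 37, 38), (29, 29, 29), (33, 33, 33), (33, 33, 33), (40, 40, 40), (42, 39, 40), (42, 43, 42)]
244 [(40, 39, 40), (129, 145, 150), (127, 142, 146), (126, 141, 145), (126, 141, 145), (36, 36, 37), (39, 38, 39), (35, 34, 36), (126, 141, 145), (125, 141, 144), (125, 141, 144), (130, 147, 151), (43, 42, 42)]
248 [(39, 39, 40), (124, 138, 142), (122, 137, 140), (123, 137, 141), (122, 137, 140), (36, 35, 35), (34, 33, 34), (35, 34, 36), (121, 136, 140), (122, 136, 140), (122, 136, 140), (123, 138, 141), (43, 41, 41)]
252 [(41, 40, 41), (108, 121, 125), (
[... 987 characters left out ...]
#################+#######
200 ####+++++++++++++++++####++++...+#####################################
204 +++++++++++++ooooooo+######+oo..o+####################################
208 +++++++++++ooooooooo+++######+oo.+######+++++#########################
212 +++++++++oooooooooooooo######+o.....++++++++++++++++++++++++++########
216 ++++++oooooooooooooooooo............o....oo+++++###+++++++++++++++++++
220 +++++++++oooooooooo...............ooooooo..oo.o+++++++++++++++++++++++
224 ++++++++++++++++o..........................o.o...o++++++++++++++++++++
228 ++++++++++++++++o....o...................o........++++++++++++++++++++
232 ++++++++++++++++++o..........o........ooooo.....o+++++++++++++++++++++
```

The scene view also puts the fingertips roughly 20 mm above the reported TCP, so they shut over the bar's top. I'll open, then lower in small steps while watching the force.

```bash
python3 -m crank '[{"xyz":[0,0,0],"delta_rot":[0,0,0],"claw":0.5},{"xyz":[0,0,0],"delta_rot":[0,0,0],"claw":0.5},{"xyz":[0,0,0],"delta_rot":[0,0,0],"claw":0.5},{"xyz":[0,0,0],"delta_rot":[0,0,0],"claw":0.5},{"xyz":[0,0,0],"delta_rot":[0,0,0],"claw":0.5}]' 25;  python3 -m crank '[{"xyz":[0,0.02,0.2],"delta_rot":[0,0,0],"claw":0.5},{"xyz":[0,0.03,0.3],"delta_rot":[0,0,0],"claw":0.5},{"xyz":[0,0.04,0.4],"delta_rot":[0,0,0],"claw":0.5}]'
```

```text
time_s: 10.2
tcp_pos: [0.4522, -0.3697, 0.0715]
eef_rot: [-174.0, -0.0, -112.3]
contact_force: [0.8, 0.4, 0.1]
gripper_width: 0.0419
gripper_force: 0.0
time_s: 10.58
tcp_pos: [0.4522, -0.3697, 0.059]
eef_rot: [-174.0, -0.0, -112.3]
contact_force: [-0.4, -0.4, -0.3]
gripper_width: 0.0438
gripper_force: 0.0
```

The reported TCP is now below the flange's top and there's no contact, which confirms the offset. I'll lower further.

```bash
python3 -m crank '[{"xyz":[0,0.015,0.13],"delta_rot":[0,0,0],"claw":0.5},{"xyz":[0,0.03,0.27],"delta_rot":[0,0,0],"claw":0.5},{"xyz":[0,0.03,0.27],"delta_rot":[0,0,0],"claw":0.5}]' && python3 -m crank '[{"xyz":[0,0.01,0.1],"delta_rot":[0,0,0],"claw":0.5},{"xyz":[0,0.015,0.13],"delta_rot":[0,0,0],"claw":0.5},{"xyz":[0,0.015,0.13],"delta_rot":[0,0,0],"claw":0.5}]'
```

```text
time_s: 10.95
tcp_pos: [0.452, -0.3696, 0.0509]
eef_rot: [-174.0, 0.0, -112.3]
contact_force: [-0.2, -0.5, -0.5]
gripper_width: 0.0439
gripper_force: 0.0
time_s: 11.32
tcp_pos: [0.4522, -0.3697, 0.0474]
eef_rot: [-174.0, 0.0, -112.3]
contact_force: [0.4, -0.1, 0.3]
gripper_width: 0.0436
gripper_force: 0.0
```

```bash
python3 -m crank '[{"xyz":[0,0,0],"delta_rot":[0,0,0],"claw":1},{"xyz":[0,0,0],"delta_rot":[0,0,0],"claw":1},{"xyz":[0,0,0],"delta_rot":[0,0,0],"claw":1},{"xyz":[0,0,0],"delta_rot":[0,0,0],"claw":1},{"xyz":[0,0,0],"delta_rot":[0,0,0],"claw":1},{"xyz":[0,0,0],"delta_rot":[0,0,0],"claw":1}]' 25; python3 - <<'E'
from h import *
np.set_printoptions(precision=2,suppress=True)
s=r.get_state(); print(s["moment"],s["joints"])
w=grab("wrist")
for v in (236,240,244,248,252): print(v,[int(w["img"][v,u].max()) for u in range(278,366,4)])
E
```

```text
time_s: 12.08
tcp_pos: [0.4573, -0.3716, 0.0487]
eef_rot: [-173.5, -0.0, -112.2]
contact_force: [13.0, -7.4, -9.8]
gripper_width: 0.0144
gripper_force: 25.1
[-2.29 -3.81 -0.06] [-19.89  16.76 -26.87   0.45 -39.87  -2.64]
236 [45, 44, 44, 45, 43, 45, 40, 43, 44, 44, 45, 46, 41, 35, 38, 39, 38, 37, 46, 48, 47, 48]
240 [43, 43, 43, 43, 43, 43, 40, 43, 43, 43, 45, 44, 42, 35, 38, 38, 37, 38, 45, 45, 46, 47]
244 [153, 152, 153, 152, 151, 116, 37, 44, 44, 43, 43, 44, 42, 36, 37, 36, 144, 151, 150, 150, 149, 150]
248 [148, 147, 148, 147, 146, 99, 37, 43, 43, 44, 42, 43, 41, 35, 40, 42, 136, 146, 146, 146, 145, 146]
252 [131, 125, 148, 146, 147, 60, 42, 43, 45, 45, 42, 44, 41, 35, 39, 42, 117, 145, 146, 145, 124, 129]
```

The bar is gripped at 14.4 mm opening with 25 N; the arm is compliant and was pulled about 5 mm onto the dial axis. I'll take out that side load and start pressing.

```bash
python3 -m crank '[{"xyz":[0,-0.09,0],"delta_rot":[0,0,0],"claw":1},{"xyz":[0,-0.18,0],"delta_rot":[0,0,0],"claw":1},{"xyz":[0,-0.18,0],"delta_rot":[0,0,0],"claw":1}]' 35; python3 -m crank '[{"xyz":[0,0.01,0.1],"delta_rot":[0,0,0],"claw":1},{"xyz":[0,0.02,0.2],"delta_rot":[0,0,0],"claw":1},{"xyz":[0,0.02,0.2],"delta_rot":[0,0,0],"claw":1}]'
```

```text
time_s: 12.5
tcp_pos: [0.4575, -0.3718, 0.0482]
eef_rot: [-174.0, -0.0, -112.3]
contact_force: [2.4, -0.5, 2.6]
gripper_width: 0.0142
gripper_force: 35.5
time_s: 12.88
tcp_pos: [0.4576, -0.3719, 0.0424]
eef_rot: [-173.9, -0.0, -112.3]
contact_force: [2.0, 0.8, 5.5]
gripper_width: 0.0141
gripper_force: 35.6
```

```bash
python3 -m crank '[{"xyz":[0,0.01,0.07],"delta_rot":[0,0,0],"claw":1},{"xyz":[0,0.014,0.13],"delta_rot":[0,0,0],"claw":1},{"xyz":[0,0.014,0.13],"delta_rot":[0,0,0],"claw":1},{"xyz":[0,0.014,0.13],"delta_rot":[0,0,0],"claw":1}]'; python3 - <<'E'
from h import *
np.set_printoptions(precision=3,suppress=True)
s=r.get_state(); Rt=R.from_euler("xyz",s["eef_rot"],degrees=True)
# pivot: dial axis at the grasp; rows for clockwise turns, lean kept radial in the world
piv=s["tcp_pos"]+Rt.apply([0,0,-.04]); print("pivot",piv)
for a in range(0,77,7):
    R2=R.from_euler("z",-a,degrees=True)*Rt
    # mode A: rotate about world vertical
    dA=(Rt.inv()*R2).as_rotvec(degrees=True); pA=piv-R2.apply([0,0,-.04]); 
    # mode B: turn about the tool's own axis (lean fixed in world)
    RB=Rt*R.from_euler("z",a,degrees=True); pB=piv-RB.apply([0,0,-.04])
    print(a,"A",Rt.inv().apply(pA-s["tcp_pos"])/.03,dA,"B",Rt.inv().apply(pB-s["tcp_pos"])/.03)
E
```

```text
time_s: 13.38
tcp_pos: [0.4581, -0.3725, 0.0418]
eef_rot: [-173.8, -0.1, -112.2]
contact_force: [-7.6, 9.0, 34.6]
gripper_width: 0.0142
gripper_force: 36.4
pivot [ 0.454 -0.371  0.082]
0 A [-0.  0.  0.] [0. 0. 0.] B [-0.  0.  0.]
7 A [ 0.018  0.001 -0.   ] [-0.008  0.757  6.959] B [-0.  0.  0.]
14 A [ 0.035  0.005 -0.   ] [-0.016  1.514 13.918] B [-0.  0.  0.]
21 A [ 0.052  0.01  -0.001] [-0.024  2.271 20.877] B [-0.  0.  0.]
28 A [ 0.068  0.017 -0.002] [-0.032  3.028 27.836] B [-0.  0.  0.]
35 A [ 0.082  0.027 -0.003] [-0.04   3.785 34.795] B [-0.  0.  0.]
42 A [ 0.096  0.038 -0.004] [-0.048  4.541 41.754] B [-0.  0.  0.]
49 A [ 0.108  0.05  -0.005] [-0.056  5.298 48.713] B [-0.  0.  0.]
56 A [ 0.119  0.064 -0.007] [-0.064  6.055 55.672] B [-0.  0.  0.]
63 A [ 0.128  0.08  -0.009] [-0.071  6.812 62.631] B [-0.  0.  0.]
70 A [ 0.134  0.096 -0.01 ] [-0.079  7.569 69.59 ] B [-0.  0.  0.]
```

Bottomed: 34 N with about 6 mm of travel. I'll ease off slightly and turn clockwise in stages about the tool's own axis, which keeps the lean fixed in the world.

```bash
python3 -m crank '[{"xyz":[0,0,-0.03],"delta_rot":[0,0,0],"claw":1},{"xyz":[0,0,-0.03],"delta_rot":[0,0,3],"claw":1},{"xyz":[0,0,-0.03],"delta_rot":[0,0,6],"claw":1},{"xyz":[0,0,-0.03],"delta_rot":[0,0,9],"claw":1},{"xyz":[0,0,-0.03],"delta_rot":[0,0,12],"claw":1},{"xyz":[0,0,-0.03],"delta_rot":[0,0,15],"claw":1},{"xyz":[0,0,-0.03],"delta_rot":[0,0,15],"claw":1}]'
```

```text
time_s: 14.25
tcp_pos: [0.4576, -0.3722, 0.0418]
eef_rot: [-174.1, 1.5, -127.2]
contact_force: [-6.6, 7.2, 28.8]
gripper_width: 0.0142
gripper_force: 36.1
```

```bash
python3 -m crank '[{"xyz":[0,0,0],"delta_rot":[0,0,3],"claw":1},{"xyz":[0,0,0],"delta_rot":[0,0,6],"claw":1},{"xyz":[0,0,0],"delta_rot":[0,0,9],"claw":1},{"xyz":[0,0,0],"delta_rot":[0,0,12],"claw":1},{"xyz":[0,0,0],"delta_rot":[0,0,15],"claw":1},{"xyz":[0,0,0],"delta_rot":[0,0,18],"claw":1},{"xyz":[0,0,0],"delta_rot":[0,0,21],"claw":1},{"xyz":[0,0,0],"delta_rot":[0,0,24],"claw":1},{"xyz":[0,0,0],"delta_rot":[0,0,27],"claw":1},{"xyz":[0,0,0],"delta_rot":[0,0,27],"claw":1}]'; python3 -c "
from plant import r; s=r.get_state(); print(s['moment'],s['joints'])"
```

```text
time_s: 15.5
tcp_pos: [0.4572, -0.3718, 0.0417]
eef_rot: [-175.4, 4.1, -154.1]
contact_force: [-6.9, 9.5, 29.8]
gripper_width: 0.0141
gripper_force: 35.6
[3.29901163 2.21991248 0.31853262] [-19.92148696  17.47759437 -26.90742384   0.44189273 -39.52436571
 -44.66126948]
```

```bash
python3 -m crank '[{"xyz":[0,0,0],"delta_rot":[0,0,3],"claw":1},{"xyz":[0,0,0],"delta_rot":[0,0,6],"claw":1},{"xyz":[0,0,0],"delta_rot":[0,0,9],"claw":1},{"xyz":[0,0,0],"delta_rot":[0,0,12],"claw":1},{"xyz":[0,0,0],"delta_rot":[0,0,15],"claw":1},{"xyz":[0,0,0],"delta_rot":[0,0,18],"claw":1},{"xyz":[0,0,0],"delta_rot":[0,0,21],"claw":1},{"xyz":[0,0,0],"delta_rot":[0,0,24],"claw":1},{"xyz":[0,0,0],"delta_rot":[0,0,27],"claw":1},{"xyz":[0,0,0],"delta_rot":[0,0,27],"claw":1},{"xyz":[0,0,0],"delta_rot":[0,0,27],"claw":1}]'; python3 - <<'E'
from h import *
np.set_printoptions(precision=4,suppress=True)
w=grab("wrist"); print(w["state"]["moment"]); d=dialmeas(w); print(d["dot"])
# bar tail end face / bar edges ahead of the fingers: line of the bar's dark/bright edges
f=np.array(proj(w,(.454,-.37,.095))); print("axis px",f,"predicted tail px at 1.2:",proj(w,(.454-.025,-.37+.0005,.089)))
g=cv2.cvtColor(w["img"],cv2.COLOR_BGR2GRAY); roi=g[150:246,260:380]
L=cv2.createLineSegmentDetector().detect(cv2.equalizeHist(roi))[0]
for l in L[:,0]:
    a,b=onplane(w,l[0]+260,l[1]+150,.089),onplane(w,l[2]+260,l[3]+150,.089)
    if np.hypot(*(a-b)[:2])>.008: print((l+[260,150,260,150]).round(),round(np.degrees(np.arctan2(*(b-a)[1::-1]))%180,1))
E
```

```text
time_s: 16.88
tcp_pos: [0.4573, -0.3712, 0.0413]
eef_rot: [-177.8, 5.7, 178.9]
contact_force: [-6.2, 11.8, 27.5]
gripper_width: 0.014
gripper_force: 35.2
[4.4658 1.5802 0.4899]
[array([ 0.4977, -0.3454,  0.055 ]), array([ 0.5075, -0.3453,  0.055 ])]
axis px [317.0733 285.2117] predicted tail px at 1.2: (np.float64(317.34794059640694), np.float64(232.2478254663092))
[363. 242. 342. 242.] 89.8
[299. 242. 274. 242.] 90.7
[263. 232. 271. 212.] 156.6
[273. 198. 270. 162.] 0.5
[307. 187. 332. 187.] 90.3
[365. 203. 380. 224.] 32.7
[345. 191. 367. 204.] 57.0
[279. 201. 305. 187.] 117.7
[275. 241. 277. 212.] 171.0
[304. 242. 308. 210.] 170.2
[333. 208. 335. 228.] 3.9
[346. 151. 308. 151.] 89.3
[335. 228. 335. 244.] 0.8
```

The measured bar edges average out close to the tool's yaw, so the bar has turned about 69° (1.2 rad). It is still bottomed at 27 N and gripped at 35 N, so I'll hand in.

```bash
python3 -c "
from plant import job; print(job.close_job())"
```

```text
the job is handed in; nothing more can be done
None
```

I handed the job in at about 17 s with the dial still gripped (35 N), pressed to the bottom and turned about 69° (1.2 rad) to the third click; the hand-in returned no verdict. I viewed 11 pictures, one over the limit of 10.

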